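# Wake the lamp behind the low screen with the bent reach rod

### The arm

A 6-joint arm with a two-finger parallel gripper is mounted at the origin on the work surface. World frame = base frame: x ahead of the robot, y to its left, z up, the work surface at z = 0. Lengths are in m, angles in rad, forces in N, time in s.
With the tool pointing down it reaches from about 0.25 to 0.725 m from the base axis. Payload 4 kg.
Tool frame: the origin (TCP) lies between the finger pads; the fingertips stand 8 mm ahead of it and the grasp point (between the pads) lies 11 mm behind it; z points along the fingers, y is the line along which they close (so a half turn about z gives the same grasp; the last joint's range is limited). The gripper opens to 85 mm and grips with 20 to 120 N. Pads are 22 mm wide; open, the fingers measure 114 mm over their backs; the gripper's body (76 mm by 85 mm) begins 54 mm behind the grasp point. The pads swing forward as they close: fully open they stand 13 mm farther back than shut.
Start: joints at [-1.232, 0.241, 0.005, 1.335, 0, 1.571], TCP at [0.166, -0.472, 0.239] pointing down, gripper open.
Joint ranges: [-2.72, 2.72], [-1.05, 1.87], [-1.09, 1.28], [-1.99, 2.15], [-1.42, 1.44], [-3.14, 3.14]. Speed limits (rad/s): [2.79, 2.79, 3.14, 3.14, 3.14, 3.14].

### API

Orientations are given as a unit quaternion [x, y, z, w].
In Python, from workcell import status, viewer, bot gives the robot as it stands.
- The arm moves only by the tool servo_tool, never from a script. Its argument "commands" is a list of rows, each a list of 5 numbers: the finger opening in mm, from 0 to 85.4, then the shift along the tool's x, y, z in mm, then the turn about the tool's z in rad. A call has 1 to 20 rows; each row shifts and turns the commanded pose from where the row before left it, along the tool's axes as they then stand; what a row does not reach is not made up. A row lasts 1/8 s, in which the tool goes at most 62.5 mm and 10.7 degrees, less where a joint would pass 70% of its speed; a pose out of reach is approached as far as the arm can. A call is refused whole if a number of a shift passes 62.5 or a number of a turn 0.188, either way. A call with a gripper value outside its range is refused whole. The fingers move at their own pace and stop on an object; the grip force is fixed at half the most. Time passes only in rows, so rows that do not move let the fingers close. It gives the time, the measured TCP pose, the force, the opening and the grip force at its end, in the units of the state.
- status.get_obs(): the state, without advancing time (a new reading comes with each control period).
- viewer.camera(name): name is "scene" or "top" or "wrist"; returns (picture, depth): 420x560x3 uint8, red, green, blue; 420x560 float32, m along the optical axis (not along the pixel's ray), 0 where there is no reading.
- viewer.get_calibration(name): a dict with "camera_matrix" (3x3 intrinsics, pixels), "distortion" ([k1, k2, p1, p2, k3] as OpenCV has them; the pictures are not rectified), "R" (3x3) and "t" (3): a world point X has camera coordinates R X + t; the wrist camera has in their place "T_tool_cam" (4x4, takes a point from camera to tool coordinates, whose origin is the TCP and whose axes are the flange's). Camera axes: x right, y down, z forward; pixel columns grow to the right and rows downward; lengths in m; the calibration is good to about 2 mm. A picture is of the moment at which its call begins: read the wrist's pose just before it. get_calibration takes no time and is no camera call.
- bot.job_done(): hands the job in; it is judged then, once.
Trained networks look in the newest picture that a camera, given by its name, has taken for a name from the list of things; names that differ only in an ending like _2 or _b are one class to them, and where a whole thing is asked for, a point or a joint stands for the part that bears it (a point fixed in the world has none). Each returns a list of dicts, best first, with "p" (0 to 1); they miss things now and then, are a little off and sometimes report something else, mostly with a low value. They report only what shows in the picture. A call takes as long as a camera call. They do not tell look-alikes from the thing itself.
- viewer.masks_of(camera, label): "mask" (420x560 bool, what is visible of it) and "pixel" ([row, column] in pixels, amid what is visible of it).
- viewer.spot_point(camera, label): "pixel" ([row, column] in pixels: a listed point, or the origin of a listed thing).
The state is a dict: "clock": time; "joint_pos": joint angles; "joint_vel": joint speeds; "tau": joint torques, N m; "eef_pos": TCP position; "tool_rot": TCP orientation; "ft_force": force on the tool from outside, world axes, zero at the start; "ft_torque": the same for the moment, N m; "grip_width": finger opening in m; "grasp_force": force on a finger pad.
Only numpy, scipy, OpenCV 4.12 (cv2) and the standard library are available. Lean on these libraries where they do the work, as an engineer would, in place of code of your own. Each camera call takes 0.05 s, during which the arm holds its last target. There are 200 camera calls.

### The job

Take the bent brass rod from its black rest, reach over the low cedar screen with it and slide the lamp's red lever all the way towards the paper shade, then keep it pressed gently but firmly against its stop with the rod for about a second and a half so that the lamp wakes. Hang the rod back in its rest as it was. Keep your hand off the lamp, screen and lever, never force the rod, and leave the other things undisturbed.

Things in the scene. Friction and masses are not known exactly. Their poses are not given: they have to be found in the camera images.
- hook_grip (a point): Centre of the wooden handle of the loose bent rod (0.08 to 0.17 kg). Handle: bar 90 mm long (x) by 16 wide (y) by 20 high (z), lying level in the rest, z up; grasp its free middle across its width. From its +x end an 8 mm round brass rod runs along x to 120 mm from this point, then bends square down (-z). It may turn a few degrees in a grasp under load.
- hook_tip (a point): Lower end of the rod's down-turned leg: at x +120, y 0, z -104 mm from the handle's centre, same axes. The leg is 8 mm thick.
- rest: Fixed black rest, foot 155 x 60 mm. Origin: underside, below the resting handle's middle, which is 150 mm above it; x along the rod to its bend, z up. Two flared forks, 10 mm thick along x: at x -35 mm (under the handle) and +85 mm (under the thin rod); prongs rise 22 mm above the underside of what they hold, within 30 mm either side of it. Free between.
- lamp: Fixed lamp unit, origin at its underside, x away from the robot's side, y along its 300 mm length, z up. Near side: low cedar screen, x -62 to -48 mm, top at z 105. Then a gap along the whole length, x -48 to -12 mm, floor at z 12. Then the lamp base, x -12 to +90, top at z 65. On the base's -y end (y -145 to -45) a white square shade, top at z 233.
- gap_mid (a point): Middle of the gap's width and length, level with the screen's top edge: x -30, y 0, z 105 mm in the lamp's axes.
- lever: Red lever in the gap, origin at its centre, axes as the lamp's. A block sticking out 24 mm from the base's front face (lamp x -36 to -12 mm), 10 mm thick along y, 37 mm high (lamp z 35 to 72). Starts at lamp y +18 to +67 mm; slides to the lamp's -y, towards the shade (push its +y side); about 3 N moves it, and it stays where it is left. Over 16 N breaks it.
- gap_floor (a point): Middle of the gap's floor: x -30, y 0, z 12 mm in the lamp's axes. About the lever's stop: it is out of sight inside the lamp and differs from time to time, 30 to 55 mm from where the lever starts. Only feel tells it: the push climbs past 5 N and the lever no longer moves. Pressed home is a steady push of 6 to 11 N, about 8 N.
- bell_mid (a point): Half-way up a loose brass hand bell, 52 mm wide and 62 mm high, standing on the lamp base. Bystander.
- dish_mid (a point): Half-way up a loose blue ceramic dish, 96 mm wide, 32 mm high, on the tatami. Bystander.
- caddy_mid (a point): Half-way up a loose black tea caddy, 67 mm wide and 68 mm high, on the shogi board. Bystander.
- piece_box_mid (a point): Half-way up a loose lidded mulberry box, 96 x 126 x 62 mm, on the shogi board. Bystander.
- board: Fixed kaya shogi board on stubby legs, 330 (x) x 360 (y) mm, top 110 mm high; origin at its underside centre.
Things that resemble listed ones, but are neither listed nor needed, are in the scene too. Leave any green look-alike of the part that bears hook_grip alone. Of the things shaped like the rest, the black one is meant.

How it is judged:
By the outcome, as a careful person would: the job done as asked, in the order asked, and still so for the second after the job is handed in, with the robot touching nothing.
It also fails if it takes over 64 s, if anything falls off the work surface, if the arm or the gripper's body presses on something with over 40 N, if the wrist force passes 120 N, or if a joint passes its speed limit or range.

## Working session

There is one attempt and no reset: what is moved stays moved. The work goes in short steps, Python scripts to look and compute and a tool call to move; the robot and the scene stay as the last step left them, time stands still between calls to the robot, and variables do not carry over. Pictures are saved under pics/ and viewed, at most 10 in all, crops included, and the job is handed in when it is done.

Besides the shell and the picture viewer there is one more tool, called after "Request:" by a JSON object that holds its "op" and its "data". servo_tool: Moves the arm, as the interface text tells. Its arguments: {"type":"object","properties":{"commands":{"type":"array"}},"required":["commands"]}

```bash
mkdir -p pics; ls
cat > h.py <<'E'
import numpy as np, cv2
from workcell import status, viewer, bot
from scipy.spatial.transform import Rotation as Rn
def cam(n):
    o=status.get_obs(); im,d=viewer.camera(n); c=viewer.get_calibration(n)
    K=np.array(c["camera_matrix"]);D=np.array(c["distortion"])
    if n=="wrist":
        T=np.array(c["T_tool_cam"]);R=Rn.from_quat(o["tool_rot"]).as_matrix()
        W=np.eye(4);W[:3,:3]=R@T[:3,:3];W[:3,3]=R@T[:3,3]+np.array(o["eef_pos"])
    else:
        W=np.eye(4);R=np.array(c["R"]);W[:3,:3]=R.T;W[:3,3]=-R.T@np.array(c["t"])
    return im,d,K,D,W
def rays(px,K,D):  # px Nx2 row,col
    p=np.array(px,float).reshape(-1,2)[:,::-1].copy()
    u=cv2.undistortPoints(p[:,None],K,D)[:,0]
    return np.c_[u,np.ones(len(u))]
def cloud(d,K,D,W):
    h,w=d.shape; rc=np.stack(np.mgrid[:h,:w],-1).reshape(-1,2)
    P=rays(rc,K,D)*d.reshape(-1,1); P=P@W[:3,:3].T+W[:3,3]; P[d.reshape(-1)==0]=np.nan
    return P.reshape(h,w,3)
def at_z(px,z,K,D,W):
    r=rays(px,K,D)@W[:3,:3].T; s=(z-W[2,3])/r[:,2]; return W[:3,3]+r*s[:,None]
def proj(P,K,D,W):
    R=W[:3,:3].T; t=-R@W[:3,3]
    q=cv2.projectPoints(np.array(P,float).reshape(-1,1,3),cv2.Rodrigues(R)[0],t,K,D)[0][:,0]
    return q
def save(im,f,scale=1):
    cv2.imwrite("pics/"+f,cv2.resize(im[:,:,::-1],None,fx=scale,fy=scale))
E
cat > a.py <<'E'
from h import *
print(status.get_obs())
for n in("scene","top"):
    im,d,K,D,W=cam(n); save(im,n+"0.png",1.42); np.savez(n+"0.npz",im=im,d=d,K=K,D=D,W=W)
    C=cloud(d,K,D,W); print(n,W[:3,3],W[:3,2])
    for l in["hook_grip","hook_tip","rest","lamp","lever","gap_mid","bell_mid","dish_mid","caddy_mid","piece_box_mid","board"]:
        for q in viewer.spot_point(n,l)[:3]:
            r,c=np.round(q["pixel"]).astype(int)
            P=C[min(max(r,0),419),min(max(c,0),559)]
            print(l,round(q["p"],2),r,c,P.round(3))
E
python3 a.py
```

```text
pics
{'clock': 0.0, 'joint_pos': array([-1.23200252e+00,  2.41380403e-01,  3.71902699e-03,  1.33518027e+00,
        2.87954581e-05,  1.57079539e+00]), 'joint_vel': array([-2.07895461e-04,  2.35834575e-04,  2.15157400e-04,  6.44631533e-05,
        1.34419612e-04,  5.86131622e-04]), 'tau': array([ 4.06084955e-04, -3.72319221e+01,  2.52408260e+01,  1.71074364e-02,
        9.18118599e-05,  5.12269011e-06]), 'eef_pos': array([ 0.16598005, -0.47099968,  0.23842721]), 'tool_rot': array([ 9.85686029e-01,  1.68588276e-01, -1.58216166e-04, -1.01045059e-03]), 'ft_force': array([ 0.10068001, -0.19619618,  0.40934679]), 'ft_torque': array([ 0.0001604 , -0.01646685, -0.0108542 ]), 'grasp_force': 0.0, 'grip_width': 0.08552180378151977}
scene [1.07357921 0.44935824 0.93917307] [-0.53540225 -0.29757149 -0.79044016]
hook_grip 0.72 214 367 [0.317 0.306 0.015]
hook_grip 0.65 194 291 [0.471 0.155 0.164]
hook_tip 0.95 170 370 [0.157 0.251 0.01 ]
hook_tip 0.57 256 270 [0.554 0.147 0.008]
hook_tip 0.22 296 408 [0.593 0.478 0.172]
rest 0.96 316 213 [0.762 0.12  0.018]
rest 0.74 194 291 [0.471 0.155 0.164]
re
[... 596 characters left out ...]
7 237 283 [0.463 0.151 0.158]
hook_grip 0.69 314 220 [0.303 0.299 0.015]
hook_tip 0.67 378 241 [0.16  0.251 0.011]
hook_tip 0.61 192 278 [0.557 0.161 0.154]
rest 0.65 189 449 [ 0.571 -0.21   0.105]
rest 0.59 249 284 [0.439 0.149 0.159]
rest 0.55 123 300 [0.718 0.113 0.119]
lamp 0.91 174 441 [ 0.614 -0.207  0.062]
lever 0.59 179 430 [ 0.601 -0.179  0.069]
lever 0.38 240 284 [0.457 0.149 0.157]
gap_mid 0.73 179 458 [ 0.613 -0.263  0.01 ]
bell_mid 0.77 155 406 [ 0.65  -0.121  0.095]
bell_mid 0.75 239 282 [0.459 0.153 0.157]
dish_mid 0.61 270 358 [ 0.401 -0.019  0.006]
caddy_mid 0.89 194 188 [0.551 0.344 0.176]
piece_box_mid 0.57 184 129 [0.573 0.468 0.175]
board 0.79 191 161 [0.571 0.418 0.109]
```

View pics/scene0.png

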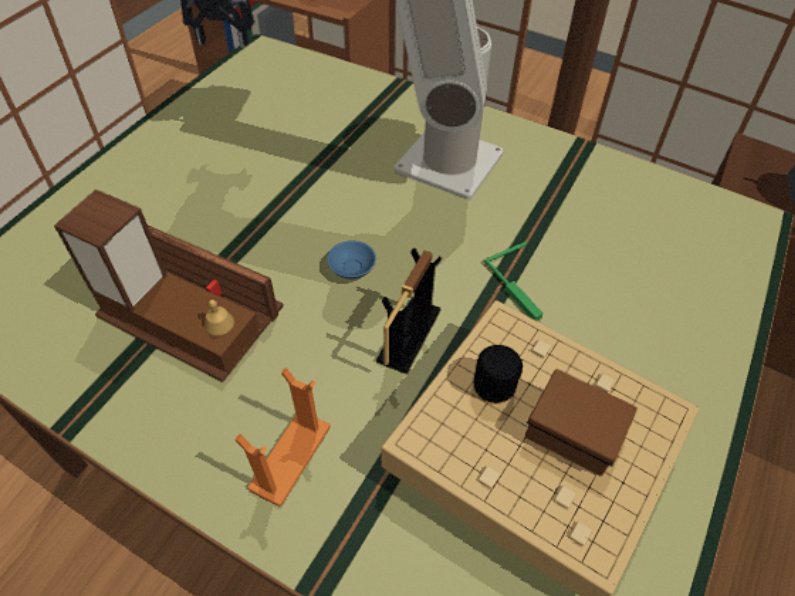

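View pics/top0.png

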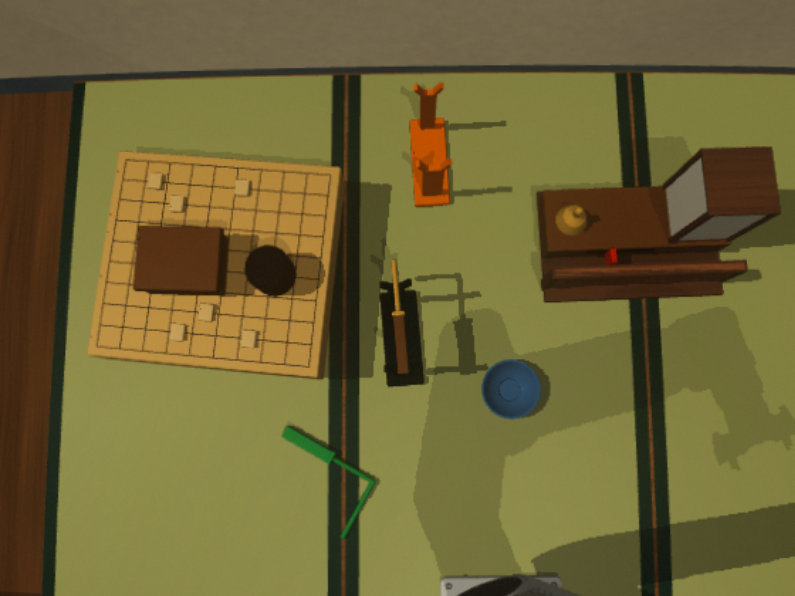

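The scene picture shows the brass rod in the black rest (around px 195,291), the lamp on the left with its red lever (204,148) between screen and base, and the bell on the base (225,150). The green rod and the orange rest are look-alikes. Next I fit the poses from the point clouds.

```bash
cat > b.py <<'E'
from h import *
for n in("scene","top"):
    z=np.load(n+"0.npz"); im=z["im"].astype(int); C=cloud(z["d"],z["K"],z["D"],z["W"])
    X,Y,Z=C[...,0],C[...,1],C[...,2]; r,g,b=im[...,0],im[...,1],im[...,2]
    print("==",n)
    m=(abs(X-.48)<.15)&(abs(Y-.15)<.06)&(Z>.135)&(Z<.20)&(r>b+25)&(r>60)
    P=C[m]; c=P.mean(0); u=np.linalg.svd(P[:,:2]-c[:2],full_matrices=False)[2][0]; u*=np.sign(u[0])
    s=(P[:,:2]-c[:2])@u; print("rod n",m.sum(),"yaw",np.arctan2(u[1],u[0]),"s",s.min(),s.max(),c.round(4))
    w=(P[:,:2]-c[:2])@np.array([-u[1],u[0]])
    for a in np.arange(-.12,.14,.01):
        k=(s>=a)&(s<a+.01)
        if k.sum()>2: print(round(a,2),k.sum(),(c[:2]+u*(a+.005)).round(4),"w",w[k].min().round(4),w[k].max().round(4),"z",np.median(P[k,2]).round(4),Z[m][k].max().round(4),"rgb",np.median(im[m][k],0))
    red=(r>120)&(g<70)&(b<70)&(abs(Y+.2)<.2)&(X>.5)&(X<.75)
    Q=C[red]; print("red",red.sum(),np.nanmedian(Q,0).round(4),np.nanmin(Q,0).round(4),np.nanmax(Q,0).round(4))
    sc=(abs(Z-.105)<.008)&(X>.5)&(X<.75)&(Y<-.05)&(Y>-.45)
    Q=C[sc]
    if len(Q)>20:
        q=cv2.minAreaRect(Q[:,:2].astype(np.float32)*1000); print("screen",len(Q),q,np.median(Q[:,2]),cv2.boxPoints(q).round(0).tolist())
    for nm,zz in(("base",.065),("shade",.233)):
        Q=C[(abs(Z-zz)<.006)&(X>.5)&(X<.85)&(Y<-.04)&(Y>-.45)]
        if len(Q)>20: q=cv2.minAreaRect(Q[:,:2].astype(np.float32)*1000); print(nm,len(Q),np.median(Q[:,2]),q,cv2.boxPoints(q).round(0).tolist())
E
python3 b.py
```

```text
== scene
rod n 419 yaw 0.05852995109398599 s -0.0743053381564549 0.09354568128208764 [0.4848 0.1577 0.1572]
-0.08 16 [0.41   0.1533] w -0.0228 0.0232 z 0.1616 0.1627 rgb [116.5  88.   58. ]
-0.07 37 [0.42   0.1539] w -0.0164 0.023 z 0.1608 0.1649 rgb [112.  75.  46.]
-0.06 25 [0.4299 0.1544] w -0.0098 0.0054 z 0.1614 0.1636 rgb [116.  76.  48.]
-0.05 28 [0.4399 0.155 ] w -0.01 0.006 z 0.1611 0.1643 rgb [114.  73.  44.]
-0.04 29 [0.4499 0.1556] w -0.0094 0.0061 z 0.161 0.1633 rgb [115.  74.  47.]
-0.03 26 [0.4599 0.1562] w -0.0091 0.0064 z 0.1609 0.1642 rgb [115.5  76.   47. ]
-0.02 28 [0.4699 0.1568] w -0.009 0.0066 z 0.1612 0.1643 rgb [114.  75.  46.]
-0.01 31 [0.4799 0.1574] w -0.0089 0.0073 z 0.1611 0.1657 rgb [114.  76.  47.]
-0.0 25 [0.4898 0.158 ] w -0.0089 0.0067 z 0.1617 0.1647 rgb [116.  79.  48.]
0.01 52 [0.4998 0.1585] w -0.0089 0.0079 z 0.1567 0.1651 rgb [122.  96.  57.]
0.02 11 [0.5098 0.1591] w -0.0042 0.0024 z 0.1539 0.157 rgb [192. 157.  96.]
0.03 13 [0.5198 0.1597] w -0.0034 0.003 z 0.1538 0.1569 rgb [184. 151.  96.]
0.04 16 [0.5298 0.1603] w -0.019 0.0035 z 0.1542 0
[... 2603 characters left out ...]
[129.   96.5  37. ]
red 37 [ 0.6004 -0.1818  0.0721] [ 0.5885 -0.1873  0.0683] [ 0.6101 -0.1781  0.0762]
screen 1391 ((638.5648193359375, -227.6048126220703), (157.162353515625, 304.6865234375), 1.5165562629699707) 0.10475457749969186 [[556.0, -77.0], [564.0, -382.0], [721.0, -378.0], [713.0, -73.0]]
base 3775 0.0647859690259791 ((638.8306274414062, -225.90599060058594), (155.42764282226562, 304.4825134277344), 2.0640296936035156) [[556.0, -77.0], [567.0, -381.0], [722.0, -375.0], [711.0, -71.0]]
shade 2446 0.2327919729648864 ((669.58544921875, -322.7009582519531), (99.7597885131836, 104.89749145507812), 1.8811227083206177) [[618.0, -272.0], [621.0, -377.0], [721.0, -373.0], [718.0, -269.0]]
```

Request:
{"op": "servo_tool", "data": {"commands": [[85,0,0,0,0.138],[85,0,0,0,0.138],[85,24.7,-43.3,0,0],[85,24.7,-43.3,0,0],[85,24.7,-43.3,0,0],[85,24.7,-43.3,0,0],[85,24.7,-43.3,0,0],[85,24.7,-43.3,0,0],[85,24.7,-43.3,0,0],[85,24.7,-43.3,0,0],[85,24.7,-43.3,0,0],[85,24.7,-43.3,0,0],[85,24.7,-43.3,0,0],[85,24.7,-43.3,0,0],[85,24.7,-43.3,0,0],[85,24.7,-43.3,0,0],[85,0,0,0,0],[85,0,0,0,0]]}}

```text
clock: 3.45
eef_pos: [0.4771, 0.0884, 0.2414]
tool_rot: [0.997, 0.075, -0.003, -0.027]
ft_force: [-0.2, 0.4, -0.1]
grip_width: 0.0852
grasp_force: 0.0
```

```bash
cat > c.py <<'E'
from h import *
o=status.get_obs(); print(o["clock"],o["eef_pos"].round(4),o["ft_force"].round(2),Rn.from_quat(o["tool_rot"]).as_matrix().round(3).tolist())
im,d,K,D,W=cam("wrist"); save(im,"w1.png")
C=cloud(d,K,D,W); X,Y,Z=C[...,0],C[...,1],C[...,2]; r,b=im[...,0].astype(int),im[...,2].astype(int)
m=(abs(Y-.155)<.03)&(Z>.145)&(Z<.19)&(r>b+25); P=C[m]
u=np.linalg.svd(P[:,:2]-P[:,:2].mean(0),full_matrices=False)[2][0];u*=np.sign(u[0]); print(m.sum(),"yaw",np.arctan2(u[1],u[0]))
for a in np.arange(.38,.6,.01):
    k=(P[:,0]>=a)&(P[:,0]<a+.01)
    if k.sum(): q=P[k]; print(round(a,2),k.sum(),np.percentile(q[:,1],[3,50,97]).round(4),np.median(q[:,2]).round(4),q[:,0].min().round(4),q[:,0].max().round(4))
E
python3 c.py
```

```text
3.45 [0.4771 0.0884 0.2414] [-0.2   0.43 -0.09] [[0.989, 0.15, -0.01], [0.151, -0.987, 0.053], [-0.002, -0.054, -0.999]]
3996 yaw 0.089524751413785
0.4 2 [0.1489 0.1526 0.1562] 0.1587 0.4088 0.4095
0.41 226 [0.134  0.1473 0.1562] 0.1604 0.4103 0.42
0.42 267 [0.1414 0.1478 0.1576] 0.1603 0.42 0.43
0.43 272 [0.1428 0.1487 0.1578] 0.1603 0.43 0.44
0.44 270 [0.1436 0.1494 0.1586] 0.1603 0.44 0.45
0.45 299 [0.1444 0.1505 0.1599] 0.1603 0.4501 0.46
0.46 293 [0.1451 0.151  0.1603] 0.1605 0.4601 0.47
0.47 315 [0.1459 0.1517 0.1607] 0.1605 0.47 0.48
0.48 327 [0.1467 0.1527 0.1624] 0.1604 0.48 0.4899
0.49 419 [0.1469 0.1537 0.1638] 0.1607 0.49 0.5
0.5 144 [0.1526 0.1556 0.1602] 0.154 0.5002 0.51
0.51 147 [0.1533 0.1565 0.1607] 0.154 0.51 0.52
0.52 154 [0.1542 0.1569 0.1611] 0.154 0.5201 0.53
0.53 178 [0.1549 0.1579 0.1649] 0.1536 0.53 0.54
0.54 181 [0.1559 0.1589 0.1696] 0.1535 0.54 0.5499
0.55 173 [0.1562 0.1591 0.1636] 0.1537 0.55 0.5599
0.56 189 [0.1568 0.1598 0.1641] 0.1538 0.56 0.57
0.57 140 [0.1576 0.1602 0.1644] 0.1535 0.5701 0.5776
```

View pics/w1.png

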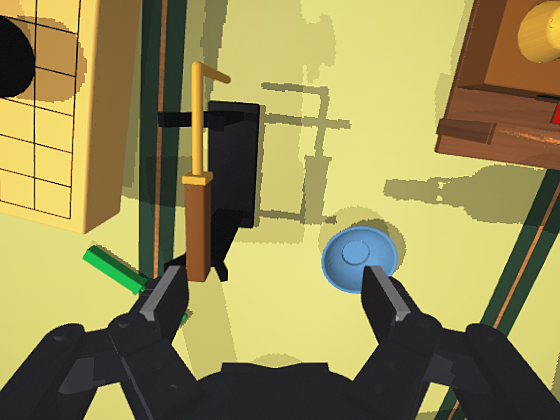

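The wrist view shows the handle at about (230,198), left of the fingers. The tool stopped short and is slightly rotated, so I'll let it settle.

Request:
{"op": "servo_tool", "data": {"commands": [[85,0,0,0,0],[85,0,0,0,0],[85,0,0,0,0]]}}

```text
clock: 3.88
eef_pos: [0.4775, 0.0884, 0.2419]
tool_rot: [0.997, 0.075, -0.002, -0.027]
ft_force: [0.3, 1.2, 0.8]
grip_width: 0.0853
grasp_force: 0.0
```

```bash
cat > s.py <<'E'
from h import *
import sys
def st():
    o=status.get_obs(); M=Rn.from_quat(o["tool_rot"]).as_matrix()
    print("t",o["clock"],"tcp",o["eef_pos"].round(4),"yaw",np.arctan2(M[1,0],M[0,0]).round(4),"z",M[:,2].round(4),"F",o["ft_force"].round(2),"T",o["ft_torque"].round(3),"w",o["grip_width"],o["grasp_force"],"q",o["joint_pos"].round(3),"v",abs(o["joint_vel"]).max().round(3))
    return o,M
def go(x,y,z,yaw):
    o,M=st(); dy=yaw-np.arctan2(M[1,0],M[0,0]); c,s=np.cos(yaw),np.sin(yaw); d=(np.array([x,y,z])-o["eef_pos"])*1000
    print("turn",round(-dy,4),"then xyz",round(d[0]*c+d[1]*s,1),round(d[0]*s-d[1]*c,1),round(-d[2],1), "| M^T d",(M.T@d).round(1))
if len(sys.argv)>4: go(*map(float,sys.argv[1:5]))
else: st()
E
python3 s.py .473 .1548 .239 .07
```

```text
t 3.875 tcp [0.4775 0.0884 0.2419] yaw 0.1508 z [-0.0086  0.054  -0.9985] F [0.34 1.16 0.8 ] T [-0.04  -0.021 -0.06 ] w 0.08534951891011969 0.0 q [ 0.15   0.211 -0.028  1.333  0.055  3.141] v 0.004
turn 0.0808 then xyz 0.2 -66.5 2.9 | M^T d [  5.5 -66.1   6.5]
```

Joint 6 hit its limit, so I'll use the equivalent grasp turned half a turn.

Request:
{"op": "servo_tool", "data": {"commands": [[85,0,0,0,-0.18],[85,0,0,0,-0.18],[85,0,0,0,-0.18],[85,0,0,0,-0.18],[85,0,0,0,-0.18],[85,0,0,0,-0.18],[85,0,0,0,-0.18],[85,0,0,0,-0.18],[85,0,0,0,-0.18],[85,0,0,0,-0.18],[85,0,0,0,-0.18],[85,0,0,0,-0.18],[85,0,0,0,-0.18],[85,0,0,0,-0.18],[85,0,0,0,-0.18],[85,0,0,0,-0.18],[85,0,0,0,-0.18],[85,0,0,0,0]]}}

```text
clock: 6.12
eef_pos: [0.4776, 0.0886, 0.2417]
tool_rot: [-0.034, 0.999, 0.027, -0.004]
ft_force: [0.1, -0.5, 0.2]
grip_width: 0.0851
grasp_force: 0.0
```

```bash
python3 s.py .473 .1548 .2 3.2116
```

```text
t 6.125 tcp [0.4776 0.0886 0.2417] yaw -3.074 z [-0.009   0.054  -0.9985] F [ 0.11 -0.45  0.17] T [-0.09  -0.043  0.029] w 0.08511711406182354 0.0 q [ 0.15   0.212 -0.027  1.333  0.055  0.083] v 0.047
turn -6.2856 then xyz -0.1 66.3 41.7 | M^T d [-0.1 64.  45.2]
```

Request:
{"op": "servo_tool", "data": {"commands": [[85,0,32,15,0],[85,0,32,15,0],[85,0,0,15,0],[85,0,0,0,0],[85,0,0,0,0]]}}

```text
clock: 6.75
eef_pos: [0.473, 0.1541, 0.2005]
tool_rot: [-0.034, 0.999, 0.027, -0.003]
ft_force: [-0.3, -0.2, 0.6]
grip_width: 0.085
grasp_force: 0.0
```

```bash
python3 s.py .4729 .155 .139 -3.0716; sed -i s/w1.png/w2.png/ c.py; python3 c.py
```

```text
t 6.75 tcp [0.473  0.1541 0.2005] yaw -3.0737 z [-0.0086  0.0539 -0.9985] F [-0.33 -0.24  0.57] T [-0.05  -0.043 -0.002] w 0.08500042275513077 0.0 q [ 0.283  0.251 -0.085  1.228  0.054  0.215] v 0.012
turn -0.0021 then xyz 0.1 0.9 61.5 | M^T d [-0.2 -2.5 61.5]
6.75 [0.473  0.1541 0.2005] [-0.33 -0.24  0.57] [[-0.998, -0.067, -0.009], [-0.068, 0.996, 0.054], [0.005, 0.054, -0.999]]
4661 yaw 0.07342982987844462
0.4 76 [0.1433 0.1504 0.1557] 0.1562 0.4089 0.4099
0.41 490 [0.1418 0.149  0.1566] 0.1606 0.41 0.42
0.42 497 [0.1422 0.1501 0.1674] 0.1606 0.42 0.43
0.43 436 [0.1434 0.1507 0.158 ] 0.1607 0.43 0.44
0.44 407 [0.1441 0.1515 0.1588] 0.1606 0.44 0.45
0.45 392 [0.1451 0.1523 0.1595] 0.1606 0.45 0.46
0.46 372 [0.1457 0.153  0.1604] 0.1606 0.46 0.47
0.47 349 [0.1465 0.1538 0.1611] 0.1606 0.47 0.4799
0.48 330 [0.1473 0.1546 0.1619] 0.1605 0.4801 0.49
0.49 340 [0.1471 0.155  0.164 ] 0.1611 0.49 0.4992
0.5 107 [0.1526 0.1564 0.1602] 0.154 0.5026 0.5099
0.51 135 [0.1536 0.1571 0.1608] 0.1539 0.5102 0.5199
0.52 134 [0.1542 0.1578 0.1615] 0.1538 0.52 0.5299
0.53 163 [0.1364 0.158  0.1775] 0.1539 0.53 0.5399
0.54 157 [0.1365 0.1588 0.1762] 0.1541 0.5402 0.55
0.55 107 [0.1567 0.1602 0.1636] 0.154 0.55 0.5599
0.56 116 [0.1574 0.1612 0.1652] 0.1539 0.5601 0.5699
0.57 53 [0.1578 0.1615 0.1655] 0.1539 0.57 0.5759
```

View pics/w2.png

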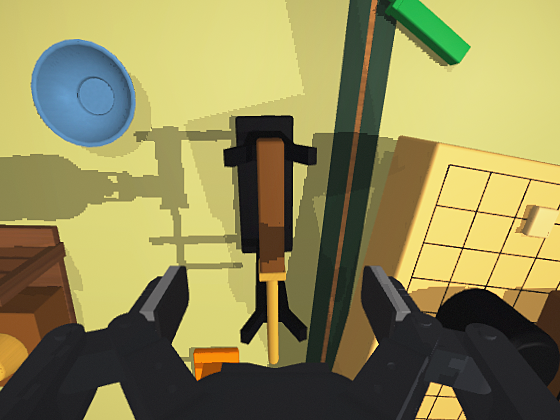

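The handle (140–275, 268) sits centred between the fingers, so I descend and grasp.

Request:
{"op": "servo_tool", "data": {"commands": [[85,0,-1,16,0],[85,0,-1,16,0],[85,0,-1,16,0],[85,0,-0.5,13.5,0],[85,0,0,0,0],[0,0,0,0,0],[0,0,0,0,0],[0,0,0,0,0],[0,0,0,0,0],[0,0,0,0,0],[0,0,0,0,0],[0,0,0,0,0],[0,0,0,0,0]]}}

```text
clock: 8.43
eef_pos: [0.4727, 0.1548, 0.139]
tool_rot: [-0.035, 0.999, 0.027, -0.003]
ft_force: [-0.2, -0.6, 5.7]
grip_width: 0.0145
grasp_force: 60.0
```

```bash
python3 s.py .473 .1541 .24 -3.0716
```

```text
t 8.425 tcp [0.4727 0.1548 0.139 ] yaw -3.0718 z [-0.0084  0.0542 -0.9985] F [-0.24 -0.63  5.69] T [-0.042  0.155  0.013] w 0.014519326853923173 59.972026348114014 q [ 0.284  0.298 -0.191  1.075  0.054  0.215] v 0.002
turn -0.0002 then xyz -0.3 -0.7 -101.0 | M^T d [   0.2    4.8 -100.9]
```

Request:
{"op": "servo_tool", "data": {"commands": [[0,0,0.3,-6,0],[0,0,0.7,-14,0],[0,0,1,-20,0],[0,0,1,-20,0],[0,0,1,-20,0],[0,0,1,-20,0],[0,0,0,0,0],[0,0,0,0,0]]}}

```text
clock: 9.43
eef_pos: [0.4727, 0.1542, 0.2382]
tool_rot: [-0.035, 0.999, 0.027, -0.004]
ft_force: [-0.1, -1.4, -1.8]
grip_width: 0.0146
grasp_force: 59.2
```

```bash
python3 s.py .490 -.156 .25 -3.108
cat > t.py <<'E'
from h import *
for n in("scene","top"):
    im,d,K,D,W=cam(n); np.savez(n+"1.npz",im=im,d=d,K=K,D=D,W=W); C=cloud(d,K,D,W)
    im=im.astype(int); o=status.get_obs(); t=o["eef_pos"]
    X,Y,Z=[C[...,i] for i in range(3)]
    m=(X>t[0]+.06)&(X<t[0]+.14)&(abs(Y-t[1])<.05)&(Z>t[2]-.12)&(Z<t[2]+.03)&(im[...,0]>im[...,2]+25)
    P=C[m]; leg=P[P[:,2]<t[2]-.01]; rod=P[P[:,2]>=t[2]+.005]
    print(n,m.sum(),"rod",len(rod),np.median(rod,0).round(4) if len(rod) else'')
    for z0 in np.arange(t[2]-.12,t[2]+.02,.015):
        k=leg[(leg[:,2]>=z0)&(leg[:,2]<z0+.015)]
        if len(k): print(round(z0,3),len(k),np.median(k,0).round(4),k[:,2].min().round(4))
    for q in viewer.spot_point(n,"hook_tip")[:2]: print("tip",q["p"],q["pixel"])
E
python3 t.py
```

```text
t 9.425 tcp [0.4727 0.1542 0.2382] yaw -3.0718 z [-0.0098  0.0538 -0.9985] F [-0.11 -1.35 -1.79] T [-0.003  0.078 -0.008] w 0.014625030192727418 59.24435913562775 q [ 0.283  0.231 -0.012  1.323  0.054  0.214] v 0.016
turn 0.0362 then xyz -6.9 -310.6 -11.8 | M^T d [   4.4 -309.5  -28.6]
scene 197 rod 83 [0.5588 0.1616 0.2532]
0.133 2 [0.5387 0.1566 0.1467] 0.1465
0.148 18 [0.5755 0.1656 0.1542] 0.1493
0.163 18 [0.5765 0.1663 0.1709] 0.1628
0.178 17 [0.5763 0.1661 0.1847] 0.1783
0.193 15 [0.5772 0.165  0.2026] 0.1938
0.208 18 [0.5774 0.1648 0.216 ] 0.2094
0.223 5 [0.577  0.166  0.2257] 0.2237
tip 0.92 [170.8, 370.4]
tip 0.65 [232.3, 274.9]
top 0 rod 0 
tip 0.58 [380.4, 240.8]
```

Request:
{"op": "servo_tool", "data": {"commands": [[0,0,0,-3,0.036],[0,-0.7,-20,-2,0],[0,-0.9,-36,-3.2,0],[0,-0.9,-36,-3.2,0],[0,-0.9,-36,-3.2,0],[0,-0.9,-36,-3.2,0],[0,-0.9,-36,-3.2,0],[0,-0.9,-36,-3.2,0],[0,-0.9,-36,-3.2,0],[0,-0.7,-24,-3,0],[0,-0.5,-13,-2,0],[0,0,0,0,0],[0,0,0,0,0],[0,0,0,0,0]]}}

```text
clock: 11.38
eef_pos: [0.4918, -0.1546, 0.2543]
tool_rot: [-0.017, 0.999, 0.027, -0.004]
ft_force: [-0.2, 0.5, 0.3]
grip_width: 0.015
grasp_force: 59.1
```

```bash
python3 s.py .490 -.156 .25 -3.108; python3 t.py
python3 - <<'E'
from h import *
im,d,K,D,W=cam("wrist"); save(im,"w3.png"); np.savez("wrist1.npz",im=im,d=d,K=K,D=D,W=W)
z=np.load("scene1.npz"); cv2.imwrite("pics/s1.png",cv2.resize(z["im"][120:300,50:290,::-1],None,fx=3.2,fy=3.2,interpolation=cv2.INTER_CUBIC))
for n in("scene1","top1","wrist1"):
    z=np.load(n+".npz"); C=cloud(z["d"],z["K"],z["D"],z["W"]); im=z["im"].astype(int)
    Y=C[...,1];Z=C[...,2];X=C[...,0]
    for y0 in(-.27,-.25,-.22,-.2,-.165,-.15,-.13,-.11):
        s=(abs(Y-y0)<.008)&(abs(Z-.105)<.006)&(X>.53)&(X<.62); b=(abs(Y-y0)<.008)&(abs(Z-.065)<.005)&(X>.58)&(X<.66); f=(abs(Y-y0)<.008)&(abs(Z-.012)<.005)&(X>.56)&(X<.63)
        g=lambda m:np.percentile(X[m],[3,97]).round(4) if m.sum()>3 else None
        print(n,y0,"screen",g(s),"base",g(b),"floor",g(f))
    red=(im[...,0]>110)&(im[...,1]<70)&(im[...,2]<70)&(abs(Y+.2)<.1)&(X>.55)&(X<.65); print("red",red.sum(),np.percentile(C[red],[3,97],axis=0).round(4).tolist() if red.sum() else"")
E
```

```text
t 11.375 tcp [ 0.4918 -0.1546  0.2543] yaw -3.1064 z [-0.0092  0.0543 -0.9985] F [-0.16  0.53  0.29] T [-0.089  0.036 -0.043] w 0.014986588811967506 59.12369191646576 q [-0.332  0.287  0.104  1.415  0.048 -0.368] v 0.003
turn 0.0016 then xyz 1.8 -1.3 4.3 | M^T d [ 1.8 -1.6  4.2]
scene 197 rod 87 [ 0.5769 -0.15    0.2692]
0.164 14 [ 0.5941 -0.1445  0.1728] 0.166
0.179 18 [ 0.5934 -0.1453  0.1866] 0.1795
0.194 18 [ 0.5953 -0.1459  0.2039] 0.1946
0.209 17 [ 0.5949 -0.1476  0.2162] 0.2111
0.224 19 [ 0.5963 -0.1478  0.2312] 0.225
0.239 6 [ 0.5963 -0.1483  0.2416] 0.2408
tip 0.7 [179.1, 153.2]
top 174 rod 100 [ 0.5742 -0.151   0.2679]
0.164 11 [ 0.5924 -0.1443  0.1694] 0.1646
0.179 12 [ 0.5929 -0.1456  0.1885] 0.1796
0.194 10 [ 0.5932 -0.1455  0.2011] 0.1949
0.209 9 [ 0.5926 -0.1461  0.2191] 0.2103
0.224 14 [ 0.5918 -0.1469  0.2322] 0.225
0.239 4 [ 0.5915 -0.1478  0.2412] 0.2406
tip 0.89 [171.3, 425.8]
tip 0.7 [377.7, 240.6]
scene1 -0.27 screen [0.5619 0.6186] base [0.6132 0.6587] floor [0.5754 0.5832]
scene1 -0.25 screen [0.5609 0.5777] base [0.6133 0.6591] floor [0.5754 0.582 ]
scene1 -0
[... 1028 characters left out ...]
11 screen [0.5577 0.5756] base [0.6098 0.6384] floor [0.5947 0.6099]
red 51 [[0.57, -0.1913, 0.0684], [0.6095, -0.1734, 0.1071]]
wrist1 -0.27 screen [0.5598 0.6182] base [0.6123 0.644 ] floor [0.5605 0.5631]
wrist1 -0.25 screen [0.5593 0.5769] base [0.6112 0.6343] floor [0.5607 0.5618]
wrist1 -0.22 screen [0.5581 0.5758] base [0.6103 0.6428] floor [0.5601 0.5624]
wrist1 -0.2 screen [0.5574 0.5751] base [0.6095 0.6265] floor [0.5601 0.5622]
wrist1 -0.165 screen None base None floor None
wrist1 -0.15 screen None base None floor None
wrist1 -0.13 screen None base None floor None
wrist1 -0.11 screen [0.5543 0.5617] base None floor None
red 162 [[0.5575, -0.296, 0.0288], [0.613, -0.1058, 0.0969]]
```

View pics/s1.png

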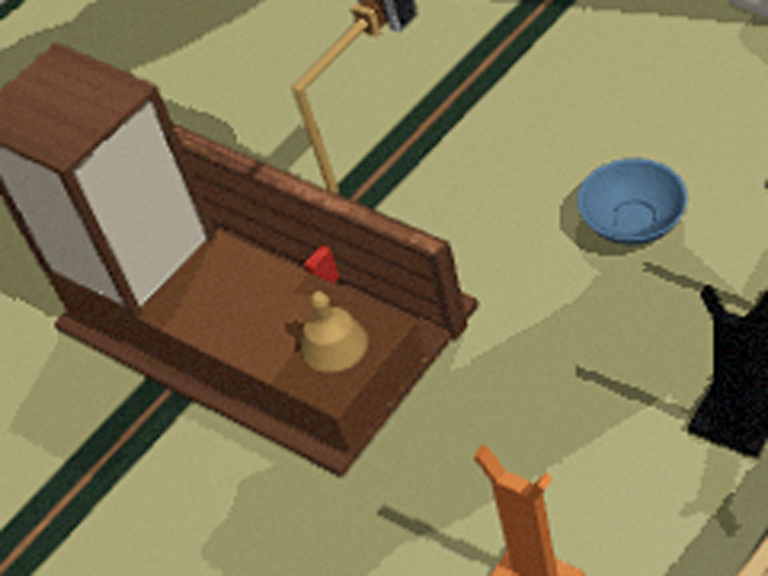

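View pics/w3.png

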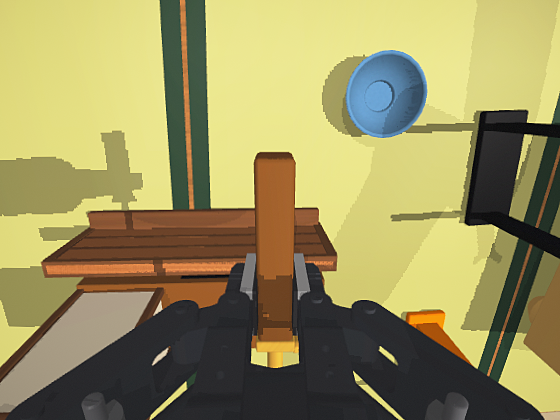

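The pictures show the leg hanging over the gap between screen and base, just to the +y side of the red lever (scene crop ~265,320). Its x of about 0.592 is mid-gap, so I go straight down.

Request:
{"op": "servo_tool", "data": {"commands": [[0,0,-0.9,16,0],[0,0,-1,18,0],[0,0,-1,18,0],[0,0,-1,18,0],[0,0,-1,18,0],[0,0,-1,18,0],[0,0,-0.9,16,0],[0,0,0,4,0],[0,0,0,0,0],[0,0,0,0,0]]}}

```text
clock: 12.88
eef_pos: [0.4915, -0.1557, 0.1289]
tool_rot: [-0.017, 0.999, 0.027, -0.003]
ft_force: [0.7, 0.0, -1.6]
grip_width: 0.0153
grasp_force: 59.1
```

```bash
python3 s.py .4916 -.17 .128 -3.108; python3 t.py
```

```text
t 12.875 tcp [ 0.4915 -0.1557  0.1289] yaw -3.1077 z [-0.0076  0.0536 -0.9985] F [ 0.71  0.02 -1.59] T [-0.07   0.024  0.006] w 0.015269957231450634 59.12333607673645 q [-0.334  0.364 -0.124  1.108  0.048 -0.369] v 0.003
turn 0.0003 then xyz 0.4 -14.3 0.9 | M^T d [  0.4 -14.3   0.1]
scene 1203 rod 63 [ 0.5762 -0.1513  0.1439]
0.009 110 [ 0.5738 -0.1396  0.0148] 0.0092
0.024 70 [ 0.5726 -0.1449  0.0307] 0.024
0.039 106 [ 0.573  -0.1486  0.0472] 0.0391
0.054 333 [ 0.6131 -0.1547  0.0661] 0.0539
0.069 157 [ 0.574  -0.1575  0.074 ] 0.0689
0.084 98 [ 0.5728 -0.1464  0.0912] 0.0839
0.099 246 [ 0.5675 -0.1494  0.1066] 0.099
0.114 4 [ 0.5939 -0.1479  0.1166] 0.1153
tip 0.73 [214.2, 162.8]
tip 0.71 [169.2, 367.9]
top 1387 rod 89 [ 0.576  -0.1513  0.1423]
0.009 334 [ 0.5964 -0.1423  0.0123] 0.0087
0.024 17 [ 0.5621 -0.1427  0.0329] 0.024
0.039 53 [ 0.5611 -0.1439  0.0454] 0.0387
0.054 421 [ 0.62   -0.1518  0.0645] 0.0539
0.069 92 [ 0.5936 -0.1786  0.0723] 0.0687
0.084 21 [ 0.5614 -0.1497  0.0915] 0.0847
0.099 349 [ 0.5685 -0.1476  0.105 ] 0.0987
0.114 1 [ 0.5926 -0.1484  0.1173] 0.1173
tip 0.63 [186.2, 413.7]
tip 0.61 [377.7, 242.8]
```

Request:
{"op": "servo_tool", "data": {"commands": [[0,0,-6,-0.3,0],[0,0,-8,-0.4,0],[0,0,-6,-0.3,0],[0,0,-4,-0.2,0],[0,0,-4,-0.2,0],[0,0,-4,-0.2,0],[0,0,-4,-0.2,0],[0,0,-4,-0.2,0],[0,0,0,0,0]]}}

```text
clock: 14.2
eef_pos: [0.4922, -0.1959, 0.1279]
tool_rot: [-0.017, 0.999, 0.027, -0.004]
ft_force: [0.1, 2.9, -1.2]
grip_width: 0.0155
grasp_force: 59.1
```

```bash
python3 s.py
```

```text
t 14.2 tcp [ 0.4922 -0.1959  0.1279] yaw -3.1081 z [-0.0091  0.0538 -0.9985] F [ 0.09  2.95 -1.15] T [0.67  0.033 0.267] w 0.015512333614495794 59.13516819477081 q [-0.404  0.394 -0.08   1.126  0.046 -0.438] v 0.003
```

Request:
{"op": "servo_tool", "data": {"commands": [[0,0,-3,-0.15,0],[0,0,-3,-0.15,0],[0,0,-3,-0.15,0],[0,0,0,0,0]]}}

```text
clock: 14.7
eef_pos: [0.4926, -0.205, 0.1278]
tool_rot: [-0.017, 0.999, 0.027, -0.004]
ft_force: [-0.7, 2.1, -1.2]
grip_width: 0.0151
grasp_force: 59.1
```

Request:
{"op": "servo_tool", "data": {"commands": [[0,0,-2,-0.1,0],[0,0,-2,-0.1,0],[0,0,0,0,0]]}}

```text
clock: 15.08
eef_pos: [0.4927, -0.2088, 0.1278]
tool_rot: [-0.017, 0.999, 0.027, -0.004]
ft_force: [0.2, 2.7, -0.5]
grip_width: 0.015
grasp_force: 59.1
```

Request:
{"op": "servo_tool", "data": {"commands": [[0,0,-2,-0.1,0],[0,0,-1,-0.1,0],[0,0,0,0,0]]}}

```text
clock: 15.45
eef_pos: [0.4928, -0.2117, 0.1279]
tool_rot: [-0.017, 0.999, 0.027, -0.004]
ft_force: [0.3, 3.2, -0.3]
grip_width: 0.015
grasp_force: 59.1
```

Request:
{"op": "servo_tool", "data": {"commands": [[0,0,-1,-0.05,0],[0,0,-1,-0.05,0],[0,0,-1,-0.05,0]]}}

```text
clock: 15.82
eef_pos: [0.4929, -0.2146, 0.1278]
tool_rot: [-0.017, 0.999, 0.027, -0.004]
ft_force: [0.2, 3.3, -0.3]
grip_width: 0.0147
grasp_force: 59.2
```

Request:
{"op": "servo_tool", "data": {"commands": [[0,0,-1,-0.05,0],[0,0,-1,-0.05,0]]}}

```text
clock: 16.08
eef_pos: [0.493, -0.2167, 0.1279]
tool_rot: [-0.017, 0.999, 0.027, -0.004]
ft_force: [-0.9, 2.8, -0.5]
grip_width: 0.0147
grasp_force: 59.2
```

Request:
{"op": "servo_tool", "data": {"commands": [[0,0,-1,-0.05,0],[0,0,-1,-0.05,0]]}}

```text
clock: 16.32
eef_pos: [0.4931, -0.2186, 0.1278]
tool_rot: [-0.017, 0.999, 0.027, -0.004]
ft_force: [-0.2, 3.5, -0.4]
grip_width: 0.0146
grasp_force: 59.2
```

Request:
{"op": "servo_tool", "data": {"commands": [[0,0,-1,-0.05,0],[0,0,-1,-0.05,0]]}}

```text
clock: 16.58
eef_pos: [0.4931, -0.2207, 0.1278]
tool_rot: [-0.017, 0.999, 0.027, -0.004]
ft_force: [-0.4, 3.5, -1.4]
grip_width: 0.0151
grasp_force: 59.2
```

Request:
{"op": "servo_tool", "data": {"commands": [[0,0,-1,-0.05,0]]}}

```text
clock: 16.7
eef_pos: [0.4932, -0.2217, 0.1279]
tool_rot: [-0.017, 0.999, 0.027, -0.004]
ft_force: [0.7, 3.1, -0.7]
grip_width: 0.0148
grasp_force: 59.2
```

```bash
python3 s.py
```

```text
t 16.7 tcp [ 0.4932 -0.2217  0.1279] yaw -3.1078 z [-0.009   0.054  -0.9985] F [ 0.7   3.14 -0.73] T [0.774 0.044 0.293] w 0.01477965595070295 59.15022075176239 q [-0.447  0.416 -0.047  1.139  0.045 -0.481] v 0.013
```

Request:
{"op": "servo_tool", "data": {"commands": [[0,0,-1,-0.05,0],[0,0,-1,-0.05,0]]}}

```text
clock: 16.95
eef_pos: [0.4932, -0.2237, 0.1278]
tool_rot: [-0.017, 0.999, 0.027, -0.004]
ft_force: [-0.6, 3.2, -1.3]
grip_width: 0.0153
grasp_force: 59.2
```

Request:
{"op": "servo_tool", "data": {"commands": [[0,0,-1,-0.05,0],[0,0,-1,-0.05,0]]}}

```text
clock: 17.2
eef_pos: [0.4933, -0.2256, 0.1278]
tool_rot: [-0.017, 0.999, 0.027, -0.004]
ft_force: [-0.5, 3.1, -0.6]
grip_width: 0.0148
grasp_force: 59.2
```

Request:
{"op": "servo_tool", "data": {"commands": [[0,0,-1,-0.05,0],[0,0,-1,-0.05,0]]}}

```text
clock: 17.45
eef_pos: [0.4933, -0.2276, 0.1278]
tool_rot: [-0.017, 0.999, 0.027, -0.004]
ft_force: [-0.7, 2.2, -0.8]
grip_width: 0.0152
grasp_force: 59.2
```

Request:
{"op": "servo_tool", "data": {"commands": [[0,0,-1,-0.05,0],[0,0,-1,-0.05,0]]}}

```text
clock: 17.7
eef_pos: [0.4934, -0.2296, 0.1278]
tool_rot: [-0.017, 0.999, 0.027, -0.004]
ft_force: [0.4, 2.4, -0.7]
grip_width: 0.0152
grasp_force: 59.2
```

Request:
{"op": "servo_tool", "data": {"commands": [[0,0,-1,-0.05,0],[0,0,-1,-0.05,0]]}}

```text
clock: 17.95
eef_pos: [0.4935, -0.2317, 0.1278]
tool_rot: [-0.017, 0.999, 0.027, -0.004]
ft_force: [0.0, 3.8, -0.7]
grip_width: 0.0149
grasp_force: 59.2
```

Request:
{"op": "servo_tool", "data": {"commands": [[0,0,-1,-0.05,0],[0,0,-1,-0.05,0]]}}

```text
clock: 18.2
eef_pos: [0.4935, -0.2336, 0.1277]
tool_rot: [-0.017, 0.999, 0.027, -0.004]
ft_force: [0.5, 3.3, -0.2]
grip_width: 0.015
grasp_force: 59.2
```

```bash
cat > l.py <<'E'
from h import *
im,d,K,D,W=cam("scene"); C=cloud(d,K,D,W); im=im.astype(int)
red=(im[...,0]>120)&(im[...,1]<70)&(im[...,2]<70)&(C[...,0]>.5)&(C[...,0]<.75)&(abs(C[...,1]+.22)<.1)
print(red.sum(),np.nanmedian(C[red],0).round(4),np.nanmin(C[red],0).round(4),np.nanmax(C[red],0).round(4)); o=status.get_obs();print(o["ft_force"],o["ft_torque"])
E
python3 l.py
```

```text
36 [ 0.6036 -0.2314  0.0698] [ 0.5789 -0.2861  0.0134] [ 0.6113 -0.2265  0.077 ]
[ 0.18216916  4.54573811 -0.70419662] [0.89851707 0.03530384 0.36594419]
```

Request:
{"op": "servo_tool", "data": {"commands": [[0,0,-1,-0.05,0],[0,0,-1,-0.05,0]]}}

```text
clock: 18.5
eef_pos: [0.4936, -0.2347, 0.1277]
tool_rot: [-0.017, 0.999, 0.028, -0.004]
ft_force: [0.7, 6.8, -0.1]
grip_width: 0.015
grasp_force: 59.6
```

Request:
{"op": "servo_tool", "data": {"commands": [[0,0,-1,-0.05,0]]}}

```text
clock: 18.62
eef_pos: [0.4936, -0.2351, 0.1276]
tool_rot: [-0.018, 0.999, 0.029, -0.004]
ft_force: [0.0, 7.8, -0.4]
grip_width: 0.0149
grasp_force: 59.9
```

```bash
python3 l.py
```

```text
35 [ 0.6039 -0.2315  0.0704] [ 0.5979 -0.2403  0.0482] [ 0.6113 -0.2273  0.0769]
[-0.12505361  7.21622559 -0.17856203] [ 1.79335302 -0.09234816  0.71582498]
```

Stop reached: the force is at 7–8 N and the lever has stopped moving. Now I hold.

Request:
{"op": "servo_tool", "data": {"commands": [[0,0,-0.3,0,0],[0,0,0,0,0],[0,0,0,0,0],[0,0,0,0,0]]}}

```text
clock: 19.18
eef_pos: [0.4937, -0.2352, 0.1276]
tool_rot: [-0.018, 0.999, 0.029, -0.004]
ft_force: [-0.9, 7.3, 0.3]
grip_width: 0.015
grasp_force: 59.9
```

Request:
{"op": "servo_tool", "data": {"commands": [[0,0,0,0,0],[0,0,0,0,0],[0,0,0,0,0],[0,0,0,0,0],[0,0,0,0,0],[0,0,0,0,0]]}}

```text
clock: 19.92
eef_pos: [0.4937, -0.2352, 0.1276]
tool_rot: [-0.018, 0.999, 0.029, -0.004]
ft_force: [-0.0, 6.7, 0.7]
grip_width: 0.0148
grasp_force: 59.9
```

Request:
{"op": "servo_tool", "data": {"commands": [[0,0,0,0,0],[0,0,0,0,0],[0,0,0,0,0],[0,0,0,0,0],[0,0,0,0,0],[0,0,0,0,0]]}}

```text
clock: 20.68
eef_pos: [0.4937, -0.2352, 0.1277]
tool_rot: [-0.018, 0.999, 0.029, -0.004]
ft_force: [-0.4, 6.8, -0.4]
grip_width: 0.0151
grasp_force: 59.8
```

```bash
python3 l.py; python3 -c "
from h import *
im=cam('scene')[0]; cv2.imwrite('pics/s2.png',cv2.resize(im[100:280,30:270,::-1],None,fx=2.5,fy=2.5))"
```

```text
35 [ 0.6029 -0.2319  0.0701] [ 0.5973 -0.239   0.0466] [ 0.6106 -0.2291  0.0772]
[-0.29293115  7.10939755 -0.26929595] [ 1.83048922 -0.07794943  0.657765  ]
```

View pics/s2.png

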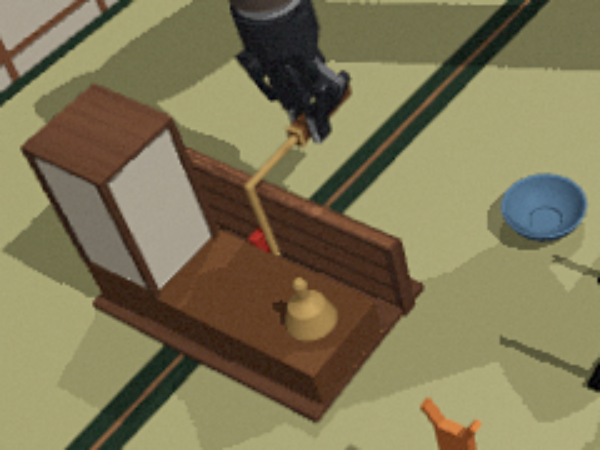

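The leg (190–255, 250–275 in the crop) holds the lever against its stop; the shade does not look lit yet. I press slightly firmer, to about 8 N, and hold longer.

Request:
{"op": "servo_tool", "data": {"commands": [[0,0,-0.6,0,0],[0,0,-0.5,0,0],[0,0,0,0,0]]}}

```text
clock: 21.15
eef_pos: [0.4937, -0.2359, 0.1276]
tool_rot: [-0.018, 0.999, 0.029, -0.004]
ft_force: [-0.8, 8.1, 0.2]
grip_width: 0.015
grasp_force: 60.4
```

```bash
python3 s.py
```

```text
t 21.15 tcp [ 0.4937 -0.2359  0.1276] yaw -3.1052 z [-0.0091  0.0584 -0.9982] F [-0.76  8.07  0.21] T [ 2.191 -0.1    0.841] w 0.015005599515703554 60.41938126087189 q [-0.472  0.43  -0.026  1.15   0.048 -0.509] v 0.002
```

Request:
{"op": "servo_tool", "data": {"commands": [[0,0,0,0,0],[0,0,0,0,0],[0,0,0,0,0],[0,0,0,0,0],[0,0,0,0,0],[0,0,0,0,0],[0,0,0,0,0],[0,0,0,0,0],[0,0,0,0,0],[0,0,0,0,0],[0,0,0,0,0],[0,0,0,0,0],[0,0,0,0,0]]}}

```text
clock: 22.78
eef_pos: [0.4937, -0.2358, 0.1276]
tool_rot: [-0.018, 0.999, 0.029, -0.004]
ft_force: [0.2, 8.6, 0.6]
grip_width: 0.0149
grasp_force: 60.4
```

```bash
python3 s.py; python3 l.py; python3 -c "
from h import *
im=cam('scene')[0]; a=np.load('scene0.npz')['im']
for p in ((205,65),(200,90),(190,80),(180,100),(215,95),(195,100)): print(p,a[p[0]-1:p[0]+2,p[1]-1:p[1]+2].mean((0,1)).round(),im[p[0]-1:p[0]+2,p[1]-1:p[1]+2].mean((0,1)).round())"
```

```text
t 22.775 tcp [ 0.4937 -0.2358  0.1276] yaw -3.1051 z [-0.0091  0.0584 -0.9983] F [0.18 8.6  0.55] T [ 2.1   -0.129  0.847] w 0.014922671089333019 60.40997922420502 q [-0.471  0.43  -0.026  1.15   0.048 -0.509] v 0.001
34 [ 0.6033 -0.2311  0.0707] [ 0.5978 -0.2391  0.0465] [ 0.6121 -0.2284  0.0767]
[-0.12672335  8.67189132  0.27049705] [ 2.09684844 -0.07286724  0.81360969]
(205, 65) [60. 45. 33.] [60. 44. 32.]
(200, 90) [164. 156. 140.] [167. 160. 144.]
(190, 80) [91. 72. 59.] [96. 77. 62.]
(180, 100) [163. 156. 140.] [168. 161. 145.]
(215, 95) [106.  79.  57.] [109.  80.  59.]
(195, 100) [163. 156. 140.] [168. 161. 145.]
```

Request:
{"op": "servo_tool", "data": {"commands": [[0,0,2,0.1,0],[0,0,4,0.2,0],[0,0,6,0.3,0],[0,0,4,0.2,0],[0,0,1,-18,0],[0,0,1,-20,0],[0,0,1,-20,0],[0,0,1,-20,0],[0,0,1,-20,0],[0,0,1,-20,0],[0,0,0,-4,0],[0,0,0,0,0],[0,0,0,0,0]]}}

```text
clock: 24.5
eef_pos: [0.4936, -0.2224, 0.2488]
tool_rot: [-0.017, 0.999, 0.027, -0.005]
ft_force: [0.4, 0.3, -2.1]
grip_width: 0.0154
grasp_force: 59.2
```

```bash
python3 l.py; python3 s.py .4727 .1542 .2382 -3.0718
```

```text
71 [ 0.598  -0.2316  0.0658] [ 0.5809 -0.283   0.0173] [ 0.6121 -0.2287  0.0769]
[ 0.13309227  0.46631662 -1.58462648] [-0.04602224  0.02522224 -0.01269013]
t 24.55 tcp [ 0.4936 -0.2224  0.2488] yaw -3.1078 z [-0.0108  0.0547 -0.9984] F [ 0.13  0.47 -1.58] T [-0.046  0.025 -0.013] w 0.015121312660472274 59.15608763694763 q [-0.448  0.347  0.174  1.431  0.045 -0.482] v 0.002
turn -0.036 then xyz -5.4 377.2 10.6 | M^T d [  8.1 376.   31.4]
```

Request:
{"op": "servo_tool", "data": {"commands": [[0,0,0,0,-0.036],[0,-0.3,20,1.4,0],[0,-0.6,38,2.8,0],[0,-0.6,38,2.8,0],[0,-0.6,38,2.8,0],[0,-0.6,38,2.8,0],[0,-0.6,38,2.8,0],[0,-0.6,38,2.8,0],[0,-0.6,38,2.8,0],[0,-0.6,38,2.8,0],[0,-0.6,38,2.8,0],[0,-0.3,14,1.4,0],[0,0,0,0,0],[0,0,0,0,0],[0,0,0,0,0]]}}

```text
clock: 26.42
eef_pos: [0.4738, 0.1528, 0.2425]
tool_rot: [-0.034, 0.999, 0.027, -0.004]
ft_force: [-0.1, 0.0, -1.4]
grip_width: 0.0149
grasp_force: 59.2
```

```bash
python3 s.py .4727 .1542 .2382 -3.0718; python3 t.py
python3 - <<'E'
from h import *
im,d,K,D,W=cam("wrist"); save(im,"w4.png")
C=cloud(d,K,D,W); X,Y,Z=[C[...,i] for i in range(3)]; im=im.astype(int)
for n,(C,im) in {"wrist":(C,im),**{k:(cloud(z["d"],z["K"],z["D"],z["W"]),z["im"].astype(int)) for k in("scene","top") for z in[np.load(k+"1.npz")]}}.items():
    X,Y,Z=[C[...,i] for i in range(3)]
    m=(abs(Y-.155)<.03)&(Z>.225)&(Z<.29)&(X<.59)&(X>.4)&(im[...,0]>im[...,2]+25)
    P=C[m]
    if len(P)<5: continue
    u=np.linalg.svd(P[:,:2]-P[:,:2].mean(0),full_matrices=False)[2][0]; print(n,len(P),"slope",u[1]/u[0],P.min(0).round(4),P.max(0).round(4))
    for a in np.arange(.40,.59,.02):
        q=P[(P[:,0]>=a)&(P[:,0]<a+.02)]
        if len(q)>3: print(round(a+.01,3),len(q),np.percentile(q[:,1],[4,50,96]).round(4),np.median(q[:,2]).round(4))
E
```

```text
t 26.425 tcp [0.4738 0.1528 0.2425] yaw -3.0736 z [-0.0089  0.0538 -0.9985] F [-0.08  0.04 -1.4 ] T [-0.065  0.007  0.023] w 0.014890299321693041 59.15946185588837 q [ 0.28   0.23  -0.002  1.333  0.054  0.212] v 0.002
turn -0.0018 then xyz 1.0 1.4 4.3 | M^T d [1.  1.2 4.3]
scene 198 rod 83 [0.5602 0.1603 0.2577]
0.137 1 [0.5351 0.1519 0.1505] 0.1505
0.152 17 [0.5763 0.1638 0.1589] 0.1553
0.167 19 [0.5773 0.1657 0.1749] 0.1676
0.182 17 [0.5778 0.1651 0.1901] 0.1825
0.197 17 [0.5778 0.1632 0.2042] 0.1977
0.212 17 [0.5779 0.1633 0.2208] 0.213
0.227 8 [0.578  0.163  0.2305] 0.2279
tip 0.73 [170.4, 371.8]
tip 0.58 [230.4, 274.9]
top 0 rod 0 
tip 0.82 [374.3, 241.9]
wrist 7837 slope 0.06768503257328748 [0.4101 0.1254 0.2393] [0.5192 0.1812 0.2825]
0.41 1231 [0.1404 0.1475 0.1545] 0.2639
0.43 1937 [0.1412 0.1485 0.1557] 0.2642
0.45 1657 [0.1426 0.1498 0.1572] 0.2641
0.47 1429 [0.136  0.1509 0.1582] 0.2641
0.49 1322 [0.145  0.1525 0.1605] 0.2643
0.51 261 [0.1506 0.1542 0.1583] 0.2573
scene 319 slope 0.051583560397325624 [0.4159 0.1345 0.2268] [0.5805 0.1741 0.2855]
0.41 8 [0.1552 0.1568 0.1574] 0.2618
0.43 12 [0.1554 0.1571 0.1585] 0.2597
0.47 39 [0.1417 0.1506 0.174 ] 0.2642
0.49 77 [0.1455 0.1559 0.1638] 0.2642
0.51 48 [0.1484 0.1569 0.1635] 0.259
0.53 32 [0.1537 0.158  0.161 ] 0.2585
0.55 30 [0.1563 0.1591 0.1624] 0.2581
0.57 71 [0.1577 0.1617 0.1644] 0.2526
```

View pics/w4.png

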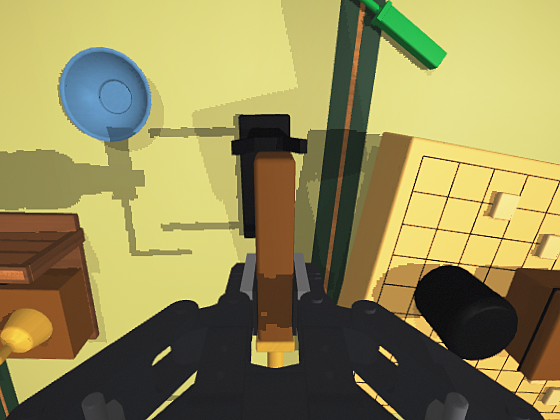

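The wrist view shows the handle (150–345, 275) still square in the pads and lined up over the rest. I lower it most of the way.

Request:
{"op": "servo_tool", "data": {"commands": [[0,1,1.8,4,0],[0,0,-0.9,16,0],[0,0,-1,18,0],[0,0,-1,18,0],[0,0,-0.9,16,0],[0,0,0,0,0],[0,0,0,0,0]]}}

```text
clock: 27.55
eef_pos: [0.4725, 0.1559, 0.1709]
tool_rot: [-0.035, 0.999, 0.027, -0.003]
ft_force: [-0.4, 0.6, -1.3]
grip_width: 0.0154
grasp_force: 59.1
```

```bash
python3 s.py .4727 .1548 .139 -3.0718
```

```text
t 27.55 tcp [0.4725 0.1559 0.1709] yaw -3.0717 z [-0.0084  0.0543 -0.9985] F [-0.44  0.6  -1.25] T [-0.094  0.033 -0.035] w 0.015432737303096277 59.14446473121643 q [ 0.286  0.271 -0.138  1.154  0.054  0.217] v 0.012
turn 0.0001 then xyz -0.1 -1.1 31.9 | M^T d [-0.3 -2.8 31.8]
```

Request:
{"op": "servo_tool", "data": {"commands": [[0,-0.3,-1.3,8,0],[0,0,-0.5,8,0],[0,0,-0.4,6,0],[0,0,-0.3,4,0],[0,0,0,0,0]]}}

```text
clock: 28.18
eef_pos: [0.4722, 0.1546, 0.1439]
tool_rot: [-0.035, 0.999, 0.027, -0.004]
ft_force: [0.2, -0.1, -0.9]
grip_width: 0.0151
grasp_force: 59.1
```

Request:
{"op": "servo_tool", "data": {"commands": [[0,0,-0.1,2,0],[0,0,-0.1,2,0],[0,0,0,0,0]]}}

```text
clock: 28.55
eef_pos: [0.4724, 0.1546, 0.1402]
tool_rot: [-0.035, 0.999, 0.027, -0.004]
ft_force: [1.1, 0.5, -1.0]
grip_width: 0.0152
grasp_force: 59.1
```

```bash
python3 s.py .4727 .1548 .139 -3.0718
```

```text
t 28.55 tcp [0.4724 0.1546 0.1402] yaw -3.0718 z [-0.0091  0.054  -0.9985] F [ 1.12  0.54 -1.03] T [-0.078  0.023  0.025] w 0.01518678321406042 59.14290010929108 q [ 0.284  0.297 -0.189  1.079  0.054  0.215] v 0.004
turn -0.0 then xyz -0.4 0.1 1.2 | M^T d [-0.4  0.1  1.2]
```

Request:
{"op": "servo_tool", "data": {"commands": [[0,0.3,0,0.7,0],[0,0,0,0.6,0],[0,0,0,0,0],[0,0,0,0,0]]}}

```text
clock: 29.05
eef_pos: [0.4721, 0.1547, 0.1391]
tool_rot: [-0.035, 0.999, 0.027, -0.004]
ft_force: [0.8, -0.2, -0.8]
grip_width: 0.0152
grasp_force: 59.3
```

```bash
python3 s.py
```

```text
t 29.05 tcp [0.4721 0.1547 0.1391] yaw -3.0718 z [-0.0089  0.0541 -0.9985] F [ 0.78 -0.24 -0.81] T [-0.077  0.032 -0.018] w 0.015151025040640954 59.336705803871155 q [ 0.284  0.298 -0.191  1.075  0.054  0.215] v 0.002
```

Request:
{"op": "servo_tool", "data": {"commands": [[0,0,0,0.5,0],[0,0,0,0.5,0],[0,0,0,0,0]]}}

```text
clock: 29.42
eef_pos: [0.4722, 0.1547, 0.139]
tool_rot: [-0.035, 0.999, 0.027, -0.003]
ft_force: [-2.0, -2.0, 6.8]
grip_width: 0.0152
grasp_force: 60.3
```

```bash
python3 s.py
```

```text
t 29.425 tcp [0.4722 0.1547 0.139 ] yaw -3.0718 z [-0.0082  0.0542 -0.9985] F [-2.04 -2.03  6.79] T [-0.25   0.508 -0.01 ] w 0.015156825210386232 60.272390842437744 q [ 0.284  0.297 -0.192  1.074  0.054  0.215] v 0.002
```

Seated: the rest now carries the rod. Release and withdraw.

Request:
{"op": "servo_tool", "data": {"commands": [[0,0,0,-0.4,0],[20,0,0,0,0],[40,0,0,0,0],[85,0,0,0,0],[85,0,0,0,0],[85,0,0,0,0],[85,0,0,0,0],[85,0,0.5,-10,0],[85,0,1,-18,0],[85,0,1,-20,0],[85,0,1,-20,0],[85,0,1,-20,0],[85,0,0.5,-10,0],[85,0,0,0,0],[85,0,0,0,0]]}}

```text
clock: 31.3
eef_pos: [0.4722, 0.1543, 0.2358]
tool_rot: [-0.035, 0.999, 0.027, -0.004]
ft_force: [-0.4, -0.2, -1.0]
grip_width: 0.0847
grasp_force: 0.0
```

```bash
python3 s.py; sed -i 's/w2.png/w5.png/' c.py; python3 c.py; python3 l.py
python3 - <<'E'
from h import *
im=cam("scene")[0]; save(im,"end.png",1.2)
E
```

```text
t 31.3 tcp [0.4722 0.1543 0.2358] yaw -3.0718 z [-0.0102  0.0536 -0.9985] F [-0.38 -0.2  -0.99] T [-0.009  0.033  0.047] w 0.08465634023399726 0.0 q [ 0.283  0.231 -0.017  1.317  0.054  0.214] v 0.008
31.3 [0.4722 0.1543 0.2358] [-0.38 -0.2  -0.99] [[-0.998, -0.069, -0.01], [-0.07, 0.996, 0.054], [0.006, 0.054, -0.999]]
3448 yaw 0.06414183475011132
0.4 68 [0.143  0.1502 0.1563] 0.1585 0.4086 0.41
0.41 355 [0.142  0.1496 0.1574] 0.1606 0.41 0.42
0.42 343 [0.1429 0.1505 0.1686] 0.1607 0.4201 0.43
0.43 307 [0.1437 0.151  0.1583] 0.1606 0.4301 0.44
0.44 304 [0.1442 0.1518 0.159 ] 0.1606 0.44 0.45
0.45 284 [0.1448 0.1521 0.1598] 0.1607 0.45 0.4599
0.46 268 [0.146  0.1532 0.1604] 0.1607 0.46 0.4699
0.47 263 [0.1466 0.1539 0.1613] 0.1607 0.4701 0.48
0.48 259 [0.1471 0.1545 0.162 ] 0.1606 0.48 0.49
0.49 251 [0.1467 0.155  0.1637] 0.1612 0.4901 0.4985
0.5 86 [0.1522 0.1559 0.1594] 0.154 0.5021 0.51
0.51 99 [0.1534 0.1565 0.16  ] 0.1539 0.5102 0.52
0.52 94 [0.154  0.1572 0.1607] 0.1539 0.5202 0.5298
0.53 133 [0.1364 0.1577 0.1747] 0.1539 0.53 0.5398
0.54 106 [0.1367 0.1583 0.1622] 0.1539 0.5401 0.55
0.55 90 [0.1557 0.1591 0.1626] 0.1539 0.5501 0.5599
0.56 94 [0.1563 0.1603 0.1644] 0.1539 0.56 0.57
0.57 44 [0.1569 0.1603 0.1647] 0.1541 0.57 0.576
70 [ 0.5987 -0.2313  0.0672] [ 0.5784 -0.2868  0.0125] [ 0.6118 -0.2287  0.0764]
[ 0.06468469 -0.01712659 -0.00080714] [-0.04749133  0.00916124  0.0481075 ]
```

View pics/end.png

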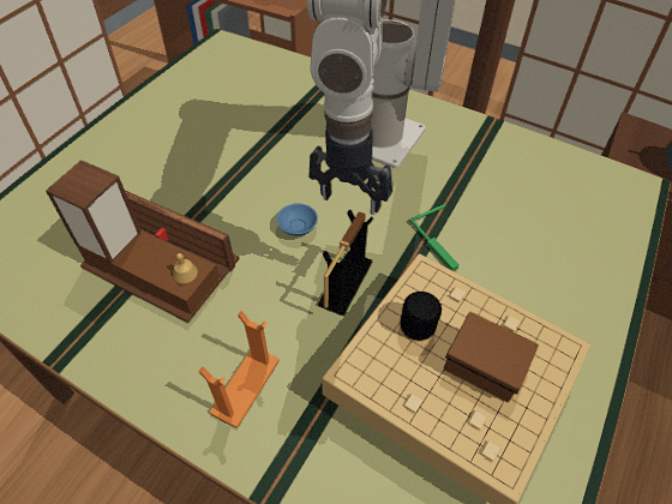

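The rod is back in its rest in its original pose (260,345), the lever stays at its stop (237,162), and the bystanders are undisturbed.

```bash
python3 -c "
from workcell import bot
print(bot.job_done())"
```

```text
the job is handed in; nothing more can be done
None
```

I slid the lever to its stop and held it there at about 7 N for 2 s and then about 8 N for another 2 s, hung the rod back in the black rest as it was, and handed the job in at about 31 s; I never saw the shade light up in the camera pictures.

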